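Rock test of a lamp base with a straightedge

ROBOT

A 6-joint arm with a two-finger parallel gripper is mounted at the origin on the work surface. World frame = base frame: x ahead of the robot, y to its left, z up, the work surface at z = 0. Lengths are in m, angles in rad, forces in N, time in s.
With the tool pointing down it reaches from about 0.375 to 0.9 m from the base axis. Payload 3.1 kg.
Tool frame: the origin (TCP) lies on the centre line of the jaws, within the pads' length; the fingertips stand robot.tip_reach ahead of it and the grasp point (between the pads) lies 8 mm behind it (robot.tip_reach is the distance from the TCP to the fingertips, in m); z points along the fingers, y is the line along which they close (so a half turn about z gives the same grasp; the last joint's range is limited). The gripper opens to 87 mm and grips with 3 to 60 N. Pads are 19 mm wide; open, the fingers measure 117 mm over their backs; the gripper's body (75 mm by 190 mm) begins 51 mm behind the grasp point.
Start: joints at [-1.504, 0.527, 1.433, -0, 1.181, -0.178], TCP at [0.152, -0.606, 0.234] pointing down, gripper open.
Joint ranges: [-3.08, 3.08], [-0.75, 2.2], [0.22, 2.44], [-1.43, 4.57], [0, 2.65], [-2.85, 2.85]. Speed limits (rad/s): [2.79, 2.79, 3.14, 3.14, 3.14, 3.14].

INTERFACE

Orientations are given as a unit quaternion [x, y, z, w].
In Python, from rig import robot gives the robot as it stands.
- The arm moves only by the tool jog_arm, never from a script. Its argument "motion" is one flat list of numbers, 7 for each row, row after row: the shift along the tool's x, y, z scaled (see below), then the turn, a rotation vector about the tool's x, y, z scaled (see below), then the gripper's target within -1 to 1 (shut at 1, half-way at 0, fully open at -1). In form: [x, y, z, rx, ry, rz, hand, x, y, z, rx, ry, rz, hand, ...]. A call has 1 to 12 rows; each row shifts and turns the commanded pose from where the row before left it, along the tool's axes as they then stand; what a row does not reach is not made up. The controller multiplies each number of a shift by 4 cm and each number of a turn by 4 degrees. A row lasts 1/8 s, in which the tool goes at most 62.5 mm and 10.7 degrees, less where a joint would pass 70% of its speed; a pose out of reach is approached as far as the arm can. A call with a number of a shift or a turn outside -1 to 1 is refused whole. A call with a gripper value outside its range is refused whole. The fingers move at their own pace and stop on an object; "grip_force" is the grip in N (left out, the last holds). Time passes only in rows, so rows that do not move let the fingers close. It gives the time, the measured TCP pose, the force, the opening and the grip force at its end, in the units of the state.
- robot.get_obs(): the state, without advancing time (a new reading comes with each control period).
- robot.camera(name): name is "scene" or "top"; returns the picture (420x560x3 uint8, blue, green, red); there is no depth.
- robot.calibration(name): a dict with "fx", "fy", "cx", "cy" (pixels), "dist_coeffs" ([k1, k2, p1, p2, k3] as OpenCV has them; the pictures are not rectified), "R" (3x3) and "t" (3): a world point X has camera coordinates R X + t. Camera axes: x right, y down, z forward; pixel columns grow to the right and rows downward; lengths in m; the calibration is good to about 2 mm. A picture is of the moment at which its call begins. calibration takes no time and is no camera call.
- robot.hand_in(): hands the job in; it is judged then, once.
The state is a dict: "time": time; "q": joint angles; "joint_velocities": joint speeds; "joint_torque": joint torques, N m; "position": TCP position; "tool_rot": TCP orientation; "ft_force": force on the tool from outside, world axes, zero at the start; "moment": the same for the moment, N m; "grip_width": finger opening in m; "grip_force": force on a finger pad.
Only numpy, scipy, OpenCV 4.12 (cv2) and the standard library are available. Lean on these libraries where they do the work, as an engineer would, in place of code of your own. Each camera call takes 0.05 s, during which the arm holds its last target. There are 200 camera calls.

TASK

The brass lamp base on the steel stand may have crowned in the heat of brazing: gently lay the straightedge flat across the middle of its face, let go of it, then press down firmly for a moment on its yellow end and after that on its black end to find out whether it rocks. Then push the black grip of the verdict slide all the way to the red end if the straightedge rocks, or all the way to the green end if it does not. Leave the straightedge lying across the middle of the base and disturb nothing else on the bench.

Things in the scene. Friction and masses are not known exactly. Their poses are not given: they have to be found in the camera images.
- straightedge_center (a point): Centre (half-way up, 20 mm above its flat underside) of the loose straightedge: an aluminium bar 170 mm long (its x), 28 mm wide (y), 12 mm high, about 200 g, with a wooden grip block at its middle, 60 mm long (x), 20 mm wide (y), 28 mm high: 40 mm high in all. Its last 30 mm at +x are yellow, at -x black. It starts flat on the bench, z up.
- yellow_end (a point): Point on the top of the straightedge in the middle of the yellow end, 70 mm from its centre along its +x, 12 mm above its underside.
- black_end (a point): Point on the top of the straightedge in the middle of the black end, 70 mm from its centre along its -x, 12 mm above its underside.
- face (a point): On the axis of the round brass lamp base to be tested, at the height of its rim, 52 mm above the bench. The base is a disc of 190 mm diameter, 12 mm thick at the rim, fixed face up on the stand. Its face is either flat or crowned (middle 5 mm above the rim, sloping evenly down to the rim all round); which one changes from start to start.
- stand: Round dark steel stand, 140 mm diameter, 40 mm high, fixed, under the base to be tested; origin at the centre of its underside. On a flat base the straightedge lies still when pressed; on a crowned one it rocks: the pressed end sinks onto the face and the other end stands about 8 mm higher. Another brass base, on a dark wooden block at the robot's right, is a spare: not to be tested.
- verdict (a joint): Verdict slide: position of its black grip along the track, in m. 0 = green end, 0.12 = red end; it starts near the middle and stays where it is pushed (friction about 1.5 N).
- verdict_top (a point): Centre of the top of the verdict slide's black grip, a block 28 mm across the track (its x), 20 mm along the track (its y), 40 mm high, its top 54 mm above the bench. It slides along its own y: +y leads to the red mark, -y to the green mark. The track is an aluminium bar 40 mm wide, 170 mm long, 14 mm high, fixed to the bench.
- multimeter: Red multimeter, 85 x 150 x 34 mm, lying loose on the bench; bystander. Origin at the centre of its underside.
- glue_bottle: White glue bottle, 60 mm diameter, 160 mm tall, loose; bystander. Origin at the centre of its underside.
- tub: White plastic tub with lid, 116 mm diameter, 110 mm tall, loose; bystander. Origin at the centre of its underside.
Mind the look-alikes: they are no part of the job. Leave any pink look-alike of the part that bears straightedge_center alone.

How it is judged:
On the way, in this order (a step that is already met when the one before it is completed fails the run):
1. the straightedge lies let go across the middle of the base's face (horizontal distance between straightedge_center and face below 0.02 m and height (world z) of straightedge_center between 0.069 and 0.08 m and angle between straightedge_center's own z axis and vertical below 0.12 rad and contact force between the fingers and straightedge below 0.1 N and linear speed of straightedge below 0.03 m/s), for 0.2 s.
2. the yellow end is pressed down onto the face (at least 2.5 N, at least 40 mm from the middle of the straightedge) (x of the grasp point in the frame of straightedge_center above 0.04 m and contact force between the fingers and straightedge above 2.5 N and horizontal distance between straightedge_center and face below 0.025 m and height (world z) of yellow_end between 0.058 and 0.0675 m), for 0.15 s.
3. the black end is pressed down onto the face (at least 2.5 N, at least 40 mm from the middle of the straightedge) (x of the grasp point in the frame of straightedge_center below -0.04 m and contact force between the fingers and straightedge above 2.5 N and horizontal distance between straightedge_center and face below 0.025 m and height (world z) of black_end between 0.058 and 0.0675 m), for 0.15 s.
At the end, for the whole second after the job is handed in: The straightedge lies at rest and let go across the face, its centre within 25 mm of the base's axis; the verdict grip is within 15 mm of the red end of its travel if the base is crowned (the straightedge rocks; its centre then lies about 5 mm higher), or within 15 mm of the green end if it is flat (horizontal distance between straightedge_center and face below 0.025 m and angle between straightedge_center's own z axis and vertical below 0.12 rad and linear speed of straightedge below 0.02 m/s and contact force between the fingers and straightedge below 0.1 N and ((height (world z) of straightedge_center between 0.069 and 0.0743 m and value of joint verdict below 0.015 m) or (height (world z) of straightedge_center between 0.0743 and 0.08 m and value of joint verdict above 0.105 m))); the robot touches nothing.
It fails at once if the straightedge is dropped (falls faster than 0.5 m/s out of the fingers) (contact force between the fingers and straightedge below 0.05 N and linear speed of straightedge above 0.5 m/s).
It fails at once if the multimeter is shifted more than 30 mm or knocked over (distance of multimeter from where it was at the start of the episode above 0.03 m or angle between multimeter's own z axis and vertical above 0.5 rad).
It fails at once if the glue bottle is shifted more than 30 mm or knocked over (distance of glue_bottle from where it was at the start of the episode above 0.03 m or angle between glue_bottle's own z axis and vertical above 0.5 rad).
It fails at once if the tub is shifted more than 30 mm or knocked over (distance of tub from where it was at the start of the episode above 0.03 m or angle between tub's own z axis and vertical above 0.5 rad).
It also fails if it takes over 61 s, if anything falls off the work surface, if the arm or the gripper's body presses on something with over 40 N, if the wrist force passes 120 N, or if a joint passes its speed limit or range.

## Working session

There is one attempt and no reset: what is moved stays moved. The work goes in short steps, Python scripts to look and compute and a tool call to move; the robot and the scene stay as the last step left them, time stands still between calls to the robot, and variables do not carry over. Pictures are saved under pics/ and viewed, at most 10 in all, crops included, and the job is handed in when it is done.

Besides the shell and the picture viewer there is one more tool, called after ">>>" as name(argument=value, ...) on one line, values as JSON. jog_arm: Moves the arm, as the interface text tells. Shifts and turns lie within -1 to 1; 1 stands for 4 cm of shift or 4 degrees of turn. Its arguments: {"type":"object","properties":{"motion":{"type":"array","items":{"type":"number"}},"grip_force":{"type":"number"}},"required":["motion"]}

```bash
mkdir -p pics; cat > h.py <<'E'
import numpy as np,cv2
from rig import robot
from scipy.spatial.transform import Rotation as Ro
def snap(n,f):
    im=np.asarray(robot.camera(n)); cv2.imwrite('pics/'+f,im); return im
def px2w(n,uv,z):
    c=robot.calibration(n);K=np.array([[c['fx'],0,c['cx']],[0,c['fy'],c['cy']],[0,0,1.]])
    p=cv2.undistortPoints(np.array(uv,float).reshape(-1,1,2),K,np.array(c['dist_coeffs'])).reshape(-1,2)
    R=np.array(c['R']);t=np.array(c['t']);o=-R.T@t
    d=np.c_[p,np.ones(len(p))]@R
    return o+d*((np.array(z)-o[2])/d[:,2])[:,None]
def w2px(n,X):
    c=robot.calibration(n);K=np.array([[c['fx'],0,c['cx']],[0,c['fy'],c['cy']],[0,0,1.]])
    return cv2.projectPoints(np.array(X,float).reshape(-1,1,3),cv2.Rodrigues(np.array(c['R']))[0],np.array(c['t']),K,np.array(c['dist_coeffs']))[0].reshape(-1,2)
E
python3 - <<'E'
from h import *
a=snap('top','t0.png');b=snap('scene','s0.png')
o=robot.get_obs();print(o,robot.tip_reach)
print(Ro.from_quat(o['tool_rot']).as_matrix().round(3))
for n in('top','scene'):
    c=robot.calibration(n);print(n,c['fx'],-np.array(c['R']).T@np.array(c['t']))
E
```

```text
{'time': 0.1, 'q': array([-1.50448077e+00,  5.28361354e-01,  1.43374150e+00, -1.14782013e-05,
        1.18138854e+00, -1.78492610e-01]), 'joint_velocities': array([-2.43324830e-04, -2.85499279e-04, -4.88724548e-03,  1.18899139e-04,
        2.73492554e-04, -2.39395032e-06]), 'joint_torque': array([ 4.95250151e-04, -4.40985703e+01, -1.77150840e+01,  6.34731981e-02,
        5.34255698e-02, -3.97497331e-05]), 'position': array([ 0.1514698 , -0.60573142,  0.23268713]), 'tool_rot': array([ 9.92517255e-01,  1.22100767e-01,  4.79217156e-05, -9.48172585e-04]), 'ft_force': array([ 0.55389403,  0.16047804, -0.36513432]), 'moment': array([-0.00107037, -0.00127123,  0.04055448]), 'grip_force': 0.0, 'grip_width': 0.08671740735814353} 0.011
[[ 0.97   0.242 -0.   ]
 [ 0.242 -0.97   0.002]
 [ 0.    -0.002 -1.   ]]
top 386.8678271014945 [0.3826095  0.08111198 1.08940812]
scene 399.3770296135641 [1.01685542 0.83090395 0.65570279]
```

View pics/t0.png

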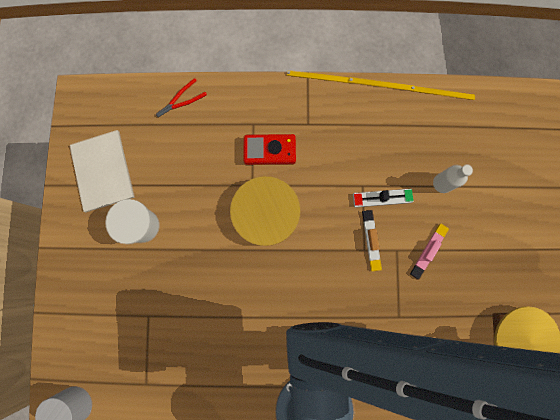

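View pics/s0.png

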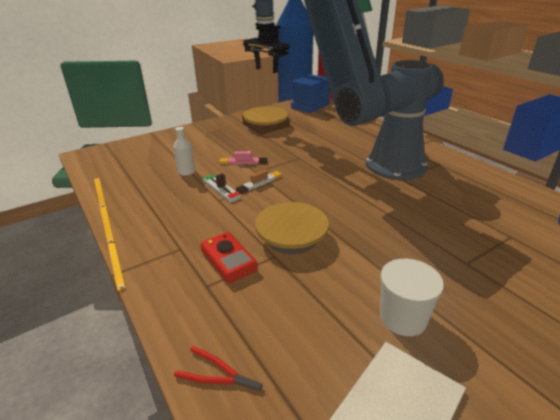

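The top view shows the base at about (265,211), the straightedge from black (368,216) to yellow (375,266), and the slide grip at (384,196). The pink decoy is at (430,252). I'll zoom in for accurate pixel positions.

```bash
python3 - <<'E'
from h import *
a=cv2.imread('pics/t0.png')
cv2.imwrite('pics/t0c.png',cv2.resize(a[180:280,340:473],None,fx=6,fy=6,interpolation=cv2.INTER_CUBIC))
hsv=cv2.cvtColor(a,cv2.COLOR_BGR2HSV)
m=((abs(hsv[...,0].astype(int)-24)<5)&(hsv[...,1]>160)&(hsv[...,2]>120)).astype(np.uint8)
n,l,s,c=cv2.connectedComponentsWithStats(m)
for i in range(1,n):
    if s[i,4]>40: print(s[i],c[i])
i=[i for i in range(1,n) if abs(c[i][0]-265)<12 and abs(c[i][1]-211)<12 and s[i,4]>1000]
for k in i:
    cn=cv2.findContours((l==k).astype(np.uint8),0,1)[0][0].reshape(-1,2)
    P=px2w('top',cn,0.052)[:,:2]
    print(cv2.minEnclosingCircle(P.astype(np.float32)),P.mean(0),P.min(0),P.max(0))
E
```

```text
[ 287   71  188   29 1037] [381.81292189  84.1436837 ]
[ 230  176   70   70 3801] [264.70902394 210.59721126]
[436 223  13  14 106] [442.03773585 229.74528302]
[370 260  12  12 120] [375.51666667 265.225     ]
[ 496  306   64   47 2263] [529.09589041 330.45956695]
((0.5384434461593628, 0.133096382021904), 0.09544159471988678) [0.53783078 0.13297673] [0.44398116 0.03962573] [0.63335222 0.22723792]
```

View pics/t0c.png

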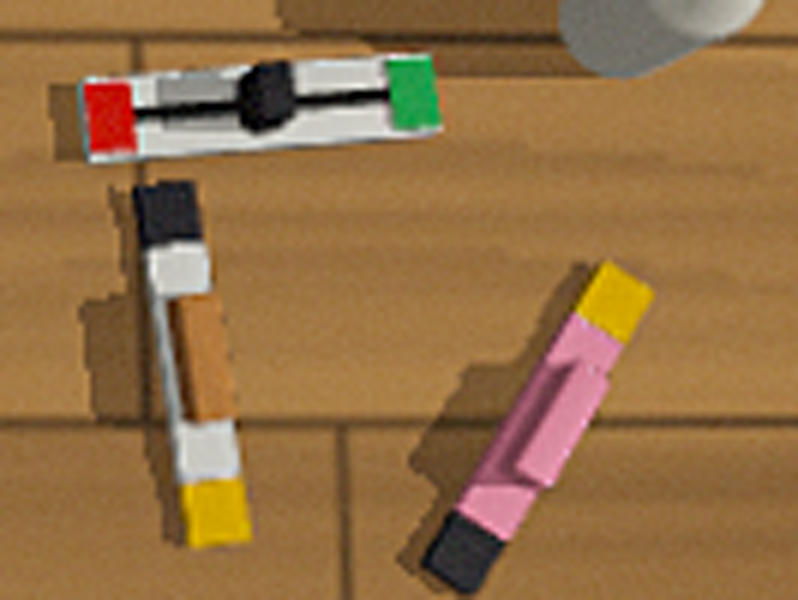

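```bash
python3 - <<'E'
from h import *
f=lambda L:[(339.6+u/6,179.6+v/6) for u,v in L]
def p(name,L,z): print(name,px2w('top',f(L),z)[:,:2].round(4).tolist())
p('edge BR,YR,YL(top)',[(195,182),(250,540),(192,546),(138,188)],.012)
p('block top',[(170,302),(217,295),(234,415),(188,420)],.040)
p('bounds b/w, y/w',[(177,244),(212,483)],.012)
p('track redTL,redBL,grTR,grBR',[(84,82),(90,160),(432,56),(440,129)],.014)
p('grip top guess',[(268,95),(240,95),(295,92)],.054)
p('grip base',[(245,70),(245,130)],.014)
print(px2w('top',[(440,188),(465,170),(244,165),(296,163),(131,222)],[0.02,.16,0.03,.03,.11])[:,:2].round(3))
b=cv2.imread('pics/s0.png');cv2.imwrite('pics/s0c.png',cv2.resize(b[140:220,170:300],None,fx=6,fy=6,interpolation=cv2.INTER_CUBIC))
E
```

```text
edge BR,YR,YL(top) [[0.5463, -0.1691], [0.379, -0.1901], [0.3764, -0.163], [0.5433, -0.1419]]
block top [[0.4867, -0.1494], [0.4899, -0.1711], [0.4353, -0.1773], [0.433, -0.1562]]
bounds b/w, y/w [[0.5168, -0.1596], [0.4053, -0.173]]
track redTL,redBL,grTR,grBR [[0.5936, -0.1171], [0.5562, -0.1191], [0.6073, -0.285], [0.5719, -0.2872]]
grip top guess [[0.5802, -0.1943], [0.5802, -0.1813], [0.5817, -0.2068]]
grip base [[0.5999, -0.1943], [0.571, -0.1933]]
[[ 0.609 -0.366]
 [ 0.627 -0.376]
 [ 0.67   0.194]
 [ 0.677  0.047]
 [ 0.497  0.475]]
```

View pics/s0c.png

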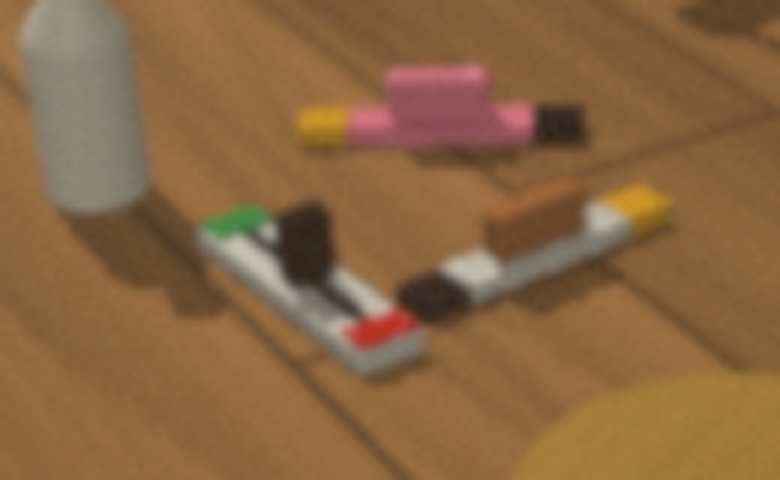

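The close view confirms the layout. The slide's red end is nearest the straightedge, and the grip block is at about (0.461,-0.1655) with the bar at a yaw of about 7°. I'll move above it now.

>>> jog_arm(motion=[0.5,-0.4,0,0,0,0,-1,1,-0.88,0,0,0,0,-1,1,-0.88,0,0,0,0,-1,1,-0.88,0,0,0,0,-1,1,-0.88,0,0,0,0,-1,1,-0.88,0,0,0,0,-1,1,-0.88,0,0,0,0,-1,1,-0.88,0,0,0,0,-1,1,-0.88,0,0,0,0,-1,1,-0.88,0,0,0,0,-1,0.5,-0.4,0,0,0,0.89,-1,0,0,0,0,0,0.89,-1])

```text
time: 1.6
position: [0.4558, -0.1689, 0.2333]
tool_rot: [0.998, 0.061, -0.0, -0.0]
ft_force: [0.4, 0.6, -0.5]
grip_width: 0.087
grip_force: 0.0
```

```bash
cat >> h.py <<'E'
def go(X,yaw=None):
    o=robot.get_obs();R=Ro.from_quat(o['tool_rot']).as_matrix()
    print('t',round(o['time'],2),'pos',o['position'].round(4),'yaw',np.degrees(np.arctan2(R[1,0],R[0,0])).round(2),'tilt',R[2].round(3),'F',o['ft_force'].round(2),'w',round(o['grip_width'],4))
    print('units to go',(R.T@(np.array(X)-o['position'])/.04).round(3))
E
python3 -c "
from h import *
go([.461,-.1655,.027])"
```

```text
t 1.6 pos [ 0.4558 -0.1689  0.2333] yaw 7.0 tilt [-0.    -0.001 -1.   ] F [ 0.43  0.63 -0.49] w 0.087
units to go [ 0.142 -0.066  5.157]
```

>>> jog_arm(motion=[0.14,-0.066,0.5,0,0,0,-0.3,0,0,1,0,0,0,-0.3,0,0,1,0,0,0,-0.3,0,0,1,0,0,0,-0.3,0,0,1,0,0,0,-0.3,0,0,0.4,0,0,0,-0.3,0,0,0.2,0,0,0,-0.3,0,0,0,0,0,0,-0.3], grip_force=20)

```text
time: 2.6
position: [0.4602, -0.1676, 0.0293]
tool_rot: [0.998, 0.06, -0.0, -0.0]
ft_force: [-0.7, 0.4, 0.2]
grip_width: 0.0566
grip_force: 0.0
```

```bash
python3 -c "
from h import *
go([.461,-.1655,.028]);snap('scene','s1.png');b=cv2.imread('pics/s1.png');cv2.imwrite('pics/s1c.png',cv2.resize(b[120:220,170:300],None,fx=6,fy=6,interpolation=cv2.INTER_CUBIC))"
```

```text
t 2.6 pos [ 0.4602 -0.1676  0.0293] yaw 6.9 tilt [-0. -0. -1.] F [-0.73  0.44  0.18] w 0.0566
units to go [ 0.026 -0.051  0.033]
```

View pics/s1c.png

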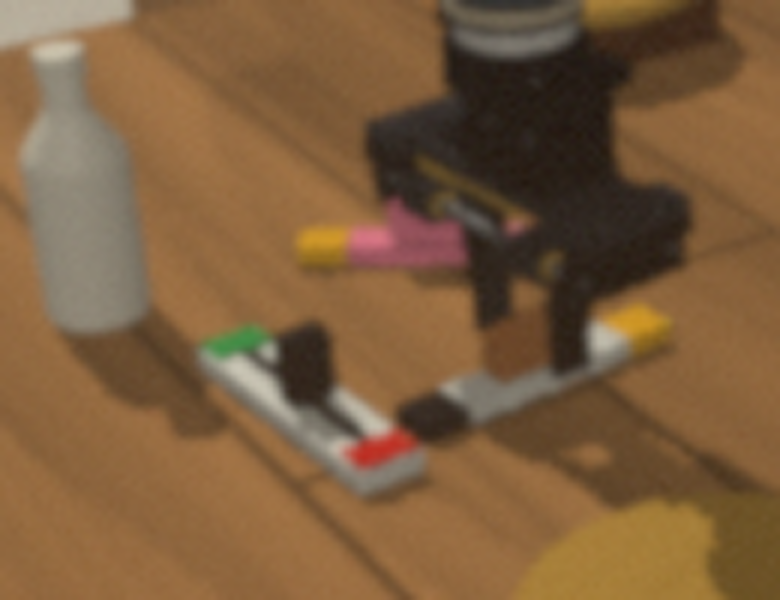

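The fingers straddle the wooden block, with the tips just above the bar. Closing and lifting a little.

>>> jog_arm(motion=[0.02,-0.04,0,0,0,0,0.2,0,0,0,0,0,0,0.5,0,0,0,0,0,0,1,0,0,0,0,0,0,1,0,0,0,0,0,0,1,0,0,0,0,0,0,1,0,0,-0.5,0,0,0,1,0,0,-1,0,0,0,1,0,0,-1,0,0,0,1,0,0,-0.5,0,0,0,1,0,0,0,0,0,0,1], grip_force=25)

```text
time: 4.03
position: [0.4617, -0.1666, 0.1507]
tool_rot: [0.998, 0.06, 0.001, 0.001]
ft_force: [0.0, -0.4, -2.2]
grip_width: 0.0194
grip_force: 25.0
```

```bash
python3 -c "
from h import *
go([.5385,.133,.08]);snap('top','t2.png');b=cv2.imread('pics/t2.png');cv2.imwrite('pics/t2c.png',cv2.resize(b[140:300,220:430],None,fx=3.7,fy=3.7,interpolation=cv2.INTER_CUBIC))"
```

```text
t 4.03 pos [ 0.4617 -0.1666  0.1507] yaw 6.91 tilt [ 0.003  0.002 -1.   ] F [ 0.   -0.39 -2.2 ] w 0.0194
units to go [ 2.803 -7.21   1.756]
```

View pics/t2c.png

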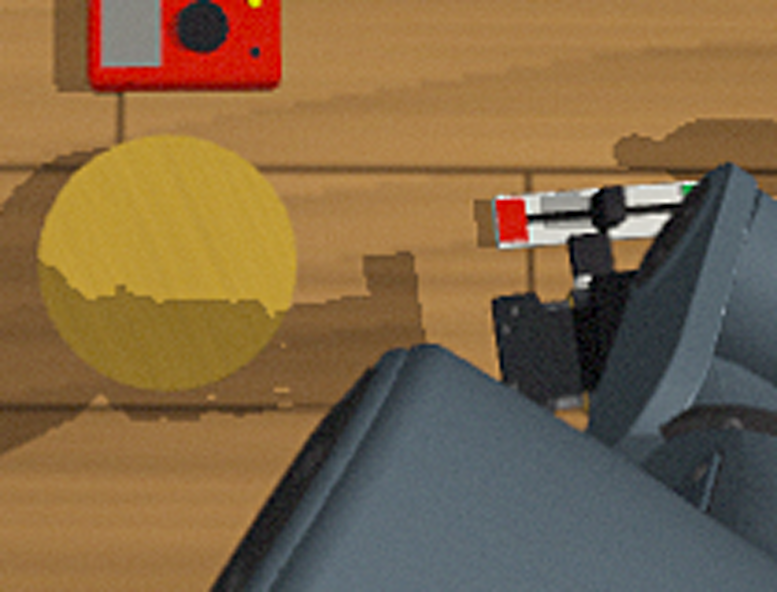

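>>> jog_arm(motion=[0.2,-0.5,0,0,0,0,1,0.35,-0.9,0,0,0,0,1,0.35,-0.9,0,0,0,0,1,0.35,-0.9,0,0,0,0,1,0.35,-0.9,0,0,0,0,1,0.35,-0.9,0,0,0,0,1,0.35,-0.9,0.2,0,0,0,1,0.3,-0.8,0.5,0,0,0,1,0.2,-0.5,0.4,0,0,0,1,0,0,0.2,0,0,0,1,0,0,0,0,0,0,1])

```text
time: 5.45
position: [0.5359, 0.1328, 0.0958]
tool_rot: [0.998, 0.06, -0.002, 0.0]
ft_force: [-0.3, -0.3, -2.3]
grip_width: 0.0199
grip_force: 25.0
```

```bash
python3 -c "
from h import *
go([.5385,.133,.088])"
```

```text
t 5.45 pos [0.5359 0.1328 0.0958] yaw 6.91 tilt [-0.004 -0.    -1.   ] F [-0.32 -0.33 -2.32] w 0.0199
units to go [0.065 0.003 0.195]
```

>>> jog_arm(motion=[0.08,0,0.1,0,0,0,1,0,0,0.08,0,0,0,1,0,0,0,0,0,0,1,0,0,0,0,0,0,1])

```text
time: 5.95
position: [0.5407, 0.1336, 0.0906]
tool_rot: [0.998, 0.06, 0.0, 0.0]
ft_force: [-0.8, 0.5, -0.3]
grip_width: 0.0197
grip_force: 25.0
```

>>> jog_arm(motion=[0,0,0.05,0,0,0,1,0,0,0,0,0,0,1,0,0,0,0,0,0,1])

```text
time: 6.32
position: [0.5406, 0.1338, 0.0883]
tool_rot: [0.998, 0.06, -0.0, -0.0]
ft_force: [0.2, -0.6, -1.4]
grip_width: 0.0201
grip_force: 25.0
```

>>> jog_arm(motion=[0,0,0.025,0,0,0,1,0,0,0,0,0,0,1,0,0,0,0,0,0,1])

```text
time: 6.7
position: [0.5406, 0.1337, 0.0873]
tool_rot: [0.998, 0.06, -0.0, 0.0]
ft_force: [-0.2, -0.1, -2.1]
grip_width: 0.0199
grip_force: 25.0
```

>>> jog_arm(motion=[-0.025,0,0.03,0,0,0,1,0,0,0,0,0,0,1,0,0,0,0,0,0,1])

```text
time: 7.08
position: [0.5396, 0.1336, 0.0861]
tool_rot: [0.998, 0.06, 0.0, -0.0]
ft_force: [1.1, 0.4, -1.6]
grip_width: 0.0198
grip_force: 25.0
```

>>> jog_arm(motion=[0,0,0.03,0,0,0,1,0,0,0,0,0,0,1,0,0,0,0,0,0,1])

```text
time: 7.45
position: [0.5396, 0.1336, 0.0849]
tool_rot: [0.998, 0.06, -0.0, 0.0]
ft_force: [-0.1, 0.0, -1.3]
grip_width: 0.02
grip_force: 25.0
```

>>> jog_arm(motion=[0,0,0.03,0,0,0,1,0,0,0,0,0,0,1,0,0,0,0,0,0,1])

```text
time: 7.82
position: [0.5396, 0.1336, 0.0837]
tool_rot: [0.998, 0.06, -0.0, -0.0]
ft_force: [0.1, 0.2, -0.9]
grip_width: 0.0197
grip_force: 25.0
```

>>> jog_arm(motion=[0,0,0.03,0,0,0,1,0,0,0,0,0,0,1,0,0,0,0,0,0,1])

```text
time: 8.2
position: [0.5396, 0.1336, 0.0825]
tool_rot: [0.998, 0.06, -0.0, -0.0]
ft_force: [0.5, -0.2, -3.0]
grip_width: 0.0198
grip_force: 25.0
```

>>> jog_arm(motion=[0,0,0.03,0,0,0,1,0,0,0,0,0,0,1,0,0,0,0,0,0,1])

```text
time: 8.57
position: [0.5398, 0.1336, 0.0817]
tool_rot: [0.998, 0.06, 0.0, 0.0]
ft_force: [0.4, -0.5, 2.5]
grip_width: 0.02
grip_force: 25.1
```

Contact came at TCP z=0.0817, which fits a flat base (0.081 expected). I'll release gently.

>>> jog_arm(motion=[0,0,0,0,0,0,0.4,0,0,0,0,0,0,0.2,0,0,0,0,0,0,0,0,0,0,0,0,0,0,0,0,-0.4,0,0,0,0,0,0,-1,0,0,0,0,0,0,-1,0,0,0,0,0,0,0,0,0,0,0,1,0,0,0,0,0,0,1,0,0,0,0,0,0,1], grip_force=5)

```text
invalid input
```

```bash
python3 -c "
from h import *
go([.5385,.133,.17]);a=snap('top','t3.png');b=snap('scene','s3.png')
A=cv2.resize(a[160:260,215:315],None,fx=4,fy=4,interpolation=cv2.INTER_CUBIC);B=cv2.resize(b[150:250,240:340],None,fx=4,fy=4,interpolation=cv2.INTER_CUBIC)
cv2.imwrite('pics/c3.png',np.hstack([A,B]))"
```

```text
t 8.57 pos [0.5398 0.1336 0.0817] yaw 6.91 tilt [ 0.  0. -1.] F [ 0.36 -0.53  2.55] w 0.02
units to go [-0.032  0.012 -2.207]
```

View pics/c3.png

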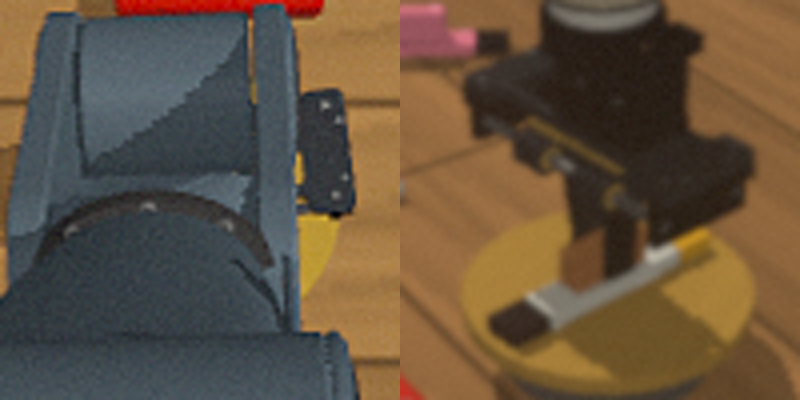

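The move was refused (wrong count), so the bar is still held. It lies across the base with the black end toward +x and the yellow end toward the robot. Releasing again.

>>> jog_arm(motion=[0,0,0,0,0,0,0.4,0,0,0,0,0,0,0.2,0,0,0,0,0,0,0,0,0,0,0,0,0,0,0,0,0,0,0,0,0,0,0,-0.3,0,0,0,0,0,0,-0.6,0,0,0,0,0,0,-0.6,0,0,0,0,0,0,0,0,0,0,0.5,0,0,0,0,0,0,1,0,0,0,0,0,0,1,0,0,0,0,0,0,1], grip_force=5)

```text
time: 10.18
position: [0.5391, 0.1336, 0.1405]
tool_rot: [0.998, 0.06, -0.001, -0.0]
ft_force: [0.1, 0.2, 0.7]
grip_width: 0.0118
grip_force: 0.0
```

```bash
python3 -c "
from h import *
u=np.array([-.9928,-.1203])
c=np.array([.539,.1335])
print(w2px('scene',[[*(c+.07*u),.064],[*(c-.07*u),.064]]))
go([*(c+.067*u),.090])"
```

```text
[[309.9832231  208.03711856]
 [269.23074657 228.66547492]]
t 10.18 pos [0.5391 0.1336 0.1405] yaw 6.9 tilt [-0.002 -0.    -1.   ] F [0.15 0.24 0.66] w 0.0118
units to go [-1.675  0.002  1.266]
```

>>> jog_arm(motion=[-0.5,0,0,0,0,0,1,-0.7,0,0,0,0,0,1,-0.48,0,0.1,0,0,0,1,0,0,0.5,0,0,0,1,0,0,0.5,0,0,0,1,0,0,0.3,0,0,0,1,0,0,0.1,0,0,0,1,0,0,0,0,0,0,1])

```text
time: 11.18
position: [0.473, 0.1256, 0.0812]
tool_rot: [0.998, 0.06, -0.0, -0.0]
ft_force: [-0.5, -0.4, 0.4]
grip_width: 0.0005
grip_force: 0.0
```

>>> jog_arm(motion=[0,0,0.05,0,0,0,1,0,0,0,0,0,0,1])

```text
time: 11.42
position: [0.4731, 0.1256, 0.0797]
tool_rot: [0.998, 0.06, 0.0, 0.0]
ft_force: [0.2, 0.3, 0.2]
grip_width: 0.0003
grip_force: 0.0
```

>>> jog_arm(motion=[0,0,0.05,0,0,0,1,0,0,0.04,0,0,0,1,0,0,0,0,0,0,1])

```text
time: 11.8
position: [0.4728, 0.1256, 0.0756]
tool_rot: [0.998, 0.06, -0.0, -0.0]
ft_force: [0.1, -0.8, -0.7]
grip_width: 0.0006
grip_force: 0.0
```

>>> jog_arm(motion=[0,0,0.04,0,0,0,1,0,0,0,0,0,0,1])

```text
time: 12.05
position: [0.473, 0.1256, 0.0754]
tool_rot: [0.998, 0.06, 0.0, 0.0]
ft_force: [-2.1, 0.3, 10.9]
grip_width: 0.0003
grip_force: 5.7
```

>>> jog_arm(motion=[0,0,0.03,0,0,0,1,0,0,0,0,0,0,1])

```text
time: 12.3
position: [0.4729, 0.1256, 0.0753]
tool_rot: [0.998, 0.06, 0.001, 0.0]
ft_force: [-3.8, -0.8, 22.3]
grip_width: 0.0006
grip_force: 10.8
```

The yellow end didn't sink under about 20 N and the top stayed at z≈0.064. I'll measure in a picture while it is pressed.

```bash
python3 -c "
from h import *
snap('scene','sy.png')
c=np.array([.539,.1335]);u=np.array([-.9928,-.1203])
go([*(c-.067*u),.090])"
```

```text
t 12.35 pos [0.4729 0.1256 0.0753] yaw 6.93 tilt [ 0.001  0.    -1.   ] F [-4.26 -0.56 21.65] w 0.0003
units to go [ 3.34e+00  3.00e-03 -3.63e-01]
```

>>> jog_arm(motion=[0,0,-0.15,0,0,0,1,0,0,-0.5,0,0,0,1,0,0,-0.8,0,0,0,1,0.5,0,-0.2,0,0,0,1,0.95,0,0,0,0,0,1,0.95,0,0,0,0,0,1,0.7,0,0,0,0,0,1,0.25,0,0.3,0,0,0,1,0,0,0.6,0,0,0,1,0,0,0.4,0,0,0,1,0,0,0,0,0,0,1])

```text
time: 13.72
position: [0.6037, 0.1415, 0.0849]
tool_rot: [0.998, 0.06, -0.003, -0.0]
ft_force: [-0.7, 0.2, 0.6]
grip_width: 0.0008
grip_force: 0.0
```

```bash
python3 -c "
from h import *
snap('scene','sb0.png')
c=np.array([.539,.1335]);u=np.array([-.9928,-.1203])
go([*(c-.067*u),.075])"
```

```text
t 13.78 pos [0.6048 0.1416 0.0861] yaw 6.91 tilt [-0.003 -0.    -1.   ] F [-0.28  0.24  0.33] w 0.0004
units to go [0.019 0.003 0.276]
```

>>> jog_arm(motion=[0,0,0.1,0,0,0,1,0,0,0.08,0,0,0,1,0,0,0.04,0,0,0,1,0,0,0,0,0,0,1])

```text
time: 14.28
position: [0.606, 0.1416, 0.0782]
tool_rot: [0.998, 0.06, 0.0, 0.0]
ft_force: [0.5, 0.6, 0.2]
grip_width: 0.0005
grip_force: 0.0
```

>>> jog_arm(motion=[0,0,0.05,0,0,0,1,0,0,0.03,0,0,0,1,0,0,0,0,0,0,1])

```text
time: 14.65
position: [0.606, 0.1417, 0.0755]
tool_rot: [0.998, 0.06, 0.0, 0.0]
ft_force: [0.0, 0.3, 4.0]
grip_width: 0.0008
grip_force: 2.0
```

>>> jog_arm(motion=[0,0,0.04,0,0,0,1,0,0,0,0,0,0,1,0,0,0,0,0,0,1])

```text
time: 15.02
position: [0.606, 0.1416, 0.0754]
tool_rot: [0.998, 0.06, 0.0, 0.0]
ft_force: [-3.9, -0.4, 11.2]
grip_width: 0.0005
grip_force: 6.2
```

Contact came at the same height, 0.0755, at both ends, so the base looks flat. I'll compare pictures to confirm.

```bash
python3 -c "
from h import *
snap('scene','sb.png')
f=lambda n:cv2.resize(cv2.imread('pics/'+n)[170:250,245:345],None,fx=4,fy=4,interpolation=cv2.INTER_CUBIC)
cv2.imwrite('pics/cmp.png',np.hstack([f('sy.png'),f('sb.png')]))
# verdict geometry
print(robot.get_obs()['ft_force'])
q=robot.get_obs()['q'];print(q)
go([.58,-.19,.15])"
```

```text
[-3.43265761 -1.11941177 12.6783362 ]
[ 5.04087686e-02  7.28470674e-01  1.55797011e+00 -2.27408412e-04
  8.54497416e-01  1.50058675e+00]
t 15.07 pos [0.606  0.1417 0.0754] yaw 6.92 tilt [ 0.001  0.    -1.   ] F [-3.43 -1.12 12.68] w 0.0008
units to go [-1.643  8.153 -1.864]
```

View pics/cmp.png

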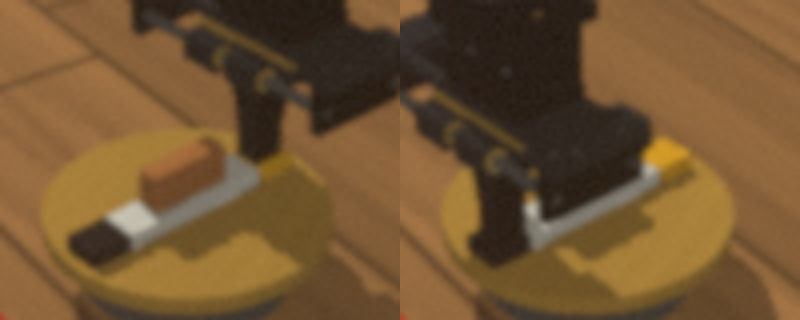

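The yellow end in the right-hand picture may stand higher, so I'll overlay the flat and tilted model predictions.

```bash
python3 - <<'E'
from h import *
c=np.array([.5385,.1335]);u=np.array([-.9928,-.1203,0]);v=np.array([.1203,-.9928,0])
def outline(tilt,z0):  # tilt>0: yellow up
    ax=u*np.cos(tilt)+np.array([0,0,np.sin(tilt)]);up=np.cross(ax,v);up*=np.sign(up[2])
    o=np.array([*c,z0])
    return w2px('scene',[o+ax*x+v*y+up*h for x in(.085,-.085) for y in(-.014,.014) for h in (0,.012)])
A=[]
for f,s in(('sy.png',-1),('sb.png',1)):
    for tilt,z in((0,.052),(s*.0526,.057)):
        P=outline(tilt,z);im=cv2.imread('pics/'+f)[165:250,240:340]
        im=cv2.resize(im,None,fx=4,fy=4,interpolation=cv2.INTER_CUBIC)
        Q=((P-[240,165]+.5)*4).astype(int)
        for i,j in((1,3),(1,5),(3,7),(5,7),(0,4),(2,6),(0,1),(2,3),(4,5),(6,7)): cv2.line(im,tuple(map(int,Q[i])),tuple(map(int,Q[j])),(255,0,255) if tilt==0 else (255,255,0),1)
        A.append(im[:,:400]); 
cv2.imwrite('pics/ov.png',cv2.resize(np.vstack([np.hstack(A[:2]),np.hstack(A[2:])]),None,fx=.85,fy=.85))
E
```

```text
(no output)
```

View pics/ov.png

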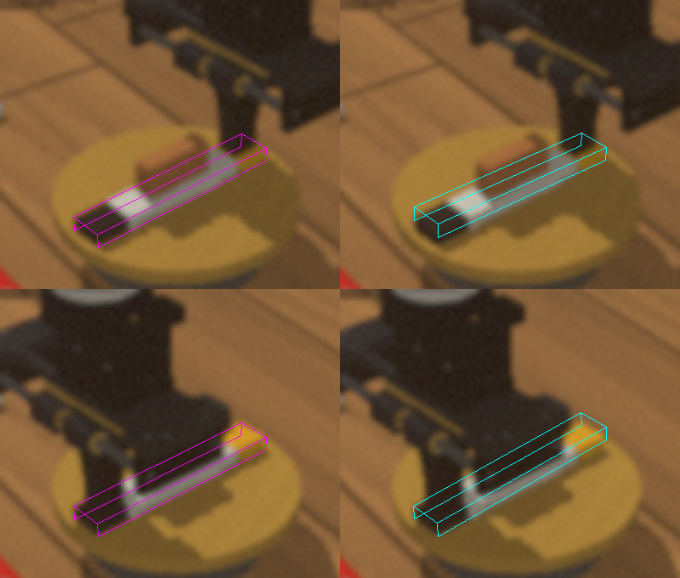

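The black end sits on the flat (magenta) model while the yellow end is pressed, and the yellow end does the same in the reverse case, so the bar doesn't rock. The base is flat and the slide goes to green. Next I lift, move beside the slide, and turn the gripper.

>>> jog_arm(motion=[0,0,-0.15,0,0,0,1,0,0,-0.6,0,0,0,1,0,0,-1,0,0,0,1,-0.2,0.6,-0.75,0,0,0,1,-0.2,0.9,0,0,0,0,1,-0.2,1,0,0,0,0,1,-0.2,1,0,0,0,0,1,-0.2,1,0,0,0,0,1,-0.2,1,0,0,0,0,1,-0.2,1,0,0,0,-0.5,1,-0.18,0.5,0,0,0,-1,1,0,0,0,0,0,-1,1])

```text
time: 16.58
position: [0.5774, -0.1462, 0.173]
tool_rot: [0.989, 0.147, -0.0, 0.0]
ft_force: [-0.3, 0.6, 1.1]
grip_width: 0.0007
grip_force: 0.0
```

>>> jog_arm(motion=[0,0,0,0,0,-1,1,0,0,0,0,0,-1,1,0,0,0,0,0,-1,1,0,0,0,0,0,-1,1,0,0,0,0,0,-1,1,0,0,0,0,0,-1,1,0,0,0,0,0,-1,1,0,0,0,0,0,-1,1,0,0,0,0,0,-1,1,0,0,0,0,0,-1,1,0,0,0,0,0,-1,1,0,0,0,0,0,-1,1])

```text
time: 18.08
position: [0.5776, -0.144, 0.173]
tool_rot: [0.843, 0.538, -0.0, -0.0]
ft_force: [0.7, -0.0, 0.5]
grip_width: 0.0008
grip_force: 0.0
```

>>> jog_arm(motion=[0,0,0,0,0,-1,1,0,0,0,0,0,-1,1,0,0,0,0,0,-1,1,0,0,0,0,0,-1,1,0,0,0,0,0,-1,1,0,0,0,0,0,-1,1,0,0,0,0,0,-1,1,0,0,0,0,0,-0.6,1,0,0,0,0,0,0,1])

```text
time: 19.2
position: [0.5775, -0.144, 0.1731]
tool_rot: [0.674, 0.739, -0.0, -0.0]
ft_force: [0.8, -0.7, 0.6]
grip_width: 0.0002
grip_force: 0.0
```

```bash
python3 -c "
from h import *
go([.577,-.144,.045])"
```

```text
t 19.2 pos [ 0.5775 -0.144   0.1731] yaw 95.28 tilt [ 0. -0. -1.] F [ 0.81 -0.71  0.58] w 0.0002
units to go [ 1.000e-03 -1.200e-02  3.202e+00]
```

>>> jog_arm(motion=[0,0,0.5,0,0,0,1,0,0,1,0,0,0,1,0,0,1,0,0,0,1,0,0,0.5,0,0,0,1,0,0,0.25,0,0,0,1,0,0,0,0,0,0,1,-0.3,0,0,0,0,0,1,-0.3,0,0,0,0,0,1,-0.3,0,0,0,0,0,1,-0.3,0,0,0,0,0,1,-0.3,0,0,0,0,0,1,0,0,0,0,0,0,1])

```text
time: 20.7
position: [0.5833, -0.2053, 0.0433]
tool_rot: [0.674, 0.739, -0.0, 0.0]
ft_force: [0.0, -0.4, -0.1]
grip_width: 0.0002
grip_force: 0.0
```

>>> jog_arm(motion=[-0.25,0,0,0,0,0,1,-0.25,0,0,0,0,0,1,-0.2,0,0,0,0,0,1,-0.1,0,0,0,0,0,1,0,0,0,0,0,0,1])

```text
time: 21.32
position: [0.5866, -0.2365, 0.0434]
tool_rot: [0.674, 0.739, 0.0, 0.001]
ft_force: [0.4, 0.0, -0.1]
grip_width: 0.0006
grip_force: 0.0
```

>>> jog_arm(motion=[-0.08,0,0,0,0,0,1,-0.05,0,0,0,0,0,1,0,0,0,0,0,0,1])

```text
time: 21.7
position: [0.5866, -0.238, 0.0435]
tool_rot: [0.674, 0.739, 0.001, -0.002]
ft_force: [0.8, 8.4, 1.7]
grip_width: 0.0004
grip_force: 3.8
```

>>> jog_arm(motion=[-0.04,0,0,0,0,0,1,0,0,0,0,0,0,1])

```text
time: 21.95
position: [0.5867, -0.2381, 0.0435]
tool_rot: [0.674, 0.739, 0.002, -0.003]
ft_force: [1.9, 11.5, 3.0]
grip_width: 0.0005
grip_force: 5.4
```

>>> jog_arm(motion=[-0.04,0,0,0,0,0,1,0,0,0,0,0,0,1])

```text
time: 22.2
position: [0.5866, -0.2382, 0.0435]
tool_rot: [0.674, 0.739, 0.003, -0.004]
ft_force: [1.6, 13.7, 5.1]
grip_width: 0.0005
grip_force: 7.0
```

The grip is at the hard stop. Backing off, lifting, and a final check.

>>> jog_arm(motion=[0.3,0,0,0,0,0,1,0.5,0,0,0,0,0,1,0,0,-0.5,0,0,0,1,0,0,-1,0,0,0,1,0,0,-1,0,0,0,1,0,0,-1,0,0,0,1,-0.5,0.9,0,0,0,0,1,-0.5,0.9,0,0,0,0,1,-0.5,0.9,0,0,0,0,1,0,0,0,0,0,0,1,0,0,0,0,0,0,1])

```text
time: 23.58
position: [0.6963, -0.262, 0.1839]
tool_rot: [0.674, 0.739, -0.0, -0.0]
ft_force: [-0.7, 1.2, -0.2]
grip_width: 0.0001
grip_force: 0.0
```

```bash
python3 -c "
from h import *
go([.5,-.2,.2]);b=snap('scene','sf.png')
f=lambda a:cv2.resize(a[150:250,165:345],None,fx=4.4,fy=4.4,interpolation=cv2.INTER_CUBIC)
cv2.imwrite('pics/sfc.png',f(b))"
```

```text
t 23.57 pos [ 0.6963 -0.262   0.1839] yaw 95.29 tilt [-0.    -0.001 -1.   ] F [-0.7   1.22 -0.2 ] w 0.0001
units to go [ 1.997 -4.744 -0.399]
```

View pics/sfc.png

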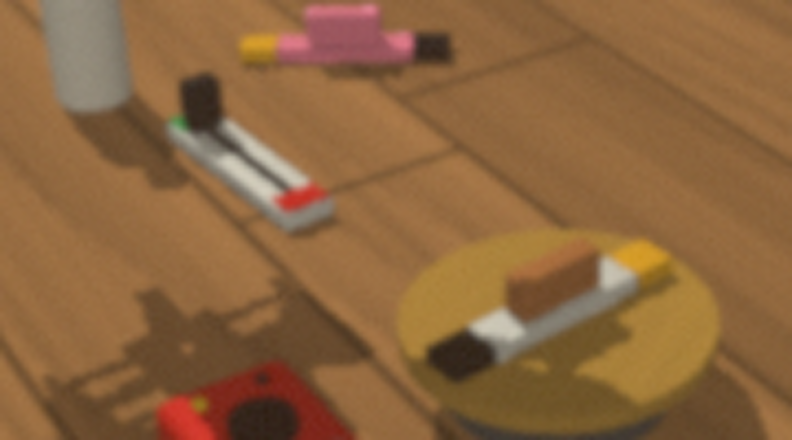

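The slide's grip is at the green end and the bar lies across the base. Before handing in I'll check numerically that neither end moved between pressings.

```bash
python3 - <<'E'
from h import *
G=lambda f:cv2.cvtColor(cv2.imread('pics/'+f),cv2.COLOR_BGR2GRAY).astype(np.float32)
def sh(f,g,x0,x1,y0,y1):
    r=cv2.matchTemplate(G(g)[y0-5:y1+5,x0-5:x1+5],G(f)[y0:y1,x0:x1],cv2.TM_CCOEFF_NORMED)
    m=cv2.minMaxLoc(r);print(f,g,np.array(m[3])-5,round(m[1],3))
sh('sy.png','sf.png',258,284,218,240)   # black end, yellow pressed vs free
sh('sb0.png','sf.png',258,284,218,240)
sh('sb.png','sf.png',300,322,200,220)   # yellow end, black pressed vs free
print(robot.get_obs()['ft_force'])
E
```

```text
sy.png sf.png [0 0] 0.946
sb0.png sf.png [-1  0] 0.612
sb.png sf.png [-5  2] 0.644
[-1.39195105 -0.35736947  0.69923455]
```

```bash
python3 -c "
from h import *
print(robot.hand_in())"
```

```text
the job is handed in; nothing more can be done
None
```

I judged the base flat because the straightedge did not rock, pushed the verdict slide to the green end, left the straightedge across the middle of the base, and handed the job in; the judge gave no result back.

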